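# Fetch the hemmed-in pill dish and restore the medicine stand

## Robot

A 7-joint arm with a two-finger parallel gripper is mounted at the origin on the work surface. World frame = base frame: x ahead of the robot, y to its left, z up, the work surface at z = 0. Lengths are in m, angles in rad, forces in N, time in s.
With the tool pointing down it reaches from about 0.425 to 1.025 m from the base axis. Payload 9.4 kg.
Tool frame: the origin (TCP) lies midway between the tips of the shut fingers; the grasp point (between the pads) lies bot.grasp_offset behind it (bot.grasp_offset is the distance from the TCP to the grasp point, in m); z points along the fingers, y is the line along which they close (so a half turn about z gives the same grasp; the last joint's range is limited). The gripper opens to 93 mm and grips with 3 to 60 N. Pads are 15 mm wide; open, the fingers measure 128 mm over their backs; the gripper's body (75 mm by 188 mm) begins 65 mm behind the grasp point.
Start: joints at [-1.216, 0.599, -0.003, 1.599, 0.002, 0.943, -0.08], TCP at [0.303, 0.658, 0.219] pointing down, gripper open.
Joint ranges: [-2.57, 2.57], [-0.35, 1.97], [-1.29, 1.29], [0.11, 2.56], [-1.05, 4.19], [0.11, 1.86], [-2.63, 2.63]. Speed limits (rad/s): [2.22, 2.22, 3.01, 3.01, 3.14, 3.14, 3.14].

## Interface

Orientations are given as a unit quaternion [x, y, z, w].
In Python, from bench import bot, optics, finder gives the robot as it stands.
- The arm moves only by the tool move_arm, never from a script. Its argument "steps" is text: rows parted by semicolons, each of 5 numbers parted by spaces: the finger opening in mm, from 0 to 93, then the shift along the tool's x, y, z normalised to -1 to 1, where 1 is 25 mm, then the turn about the tool's z normalised to -1 to 1, where 1 is 8 degrees. In form: jaw x y z twist; .... A call has 1 to 12 rows; each row shifts and turns the commanded pose from where the row before left it, along the tool's axes as they then stand; what a row does not reach is not made up. A row lasts 1/10 s, in which the tool goes at most 50 mm and 8.59 degrees, less where a joint would pass 70% of its speed; a pose out of reach is approached as far as the arm can. A call with a number of a shift or a turn outside -1 to 1 is refused whole. A call with a gripper value outside its range is refused whole. The fingers move at their own pace and stop on an object; "newtons" is the grip in N (left out, the last holds). Time passes only in rows, so rows that do not move let the fingers close. It gives the time, the measured TCP pose, the force, the opening and the grip force at its end, in the units of the state.
- bot.state(): the state, without advancing time (a new reading comes with each control period).
- optics.read_camera(name): name is "scene" or "top"; returns a dict with "image" (420x560x3 uint8, blue, green, red), "vertical_fov" (degrees; the focal length in pixels is half the picture's height over the tangent of half this angle, whatever the lens; pixels are square), "cx", "cy" (the principal point, pixels), "T" (4x4, takes a point from camera to world coordinates). Camera axes: x right, y up, looking along -z (the intrinsics and any distortion apply to the point x, -y, -z); pixel columns grow to the right and rows downward; lengths in m; the calibration is good to about 2 mm. A picture is of the moment at which its call begins. There is no depth.
- bot.sign_off(): hands the job in; it is judged then, once.
Trained networks look in the newest picture that a camera, given by its name, has taken for a name from the list of things; names that differ only in an ending like _2 or _b are one class to them, and where a whole thing is asked for, a point or a joint stands for the part that bears it (a point fixed in the world has none). Each returns a list of dicts, best first, with "p" (0 to 1); they miss things now and then, are a little off and sometimes report something else, mostly with a low value. They report only what shows in the picture. A call takes as long as a camera call.
- finder.recognise(camera, name): "bbox" ([centre column, centre row, width, height] as shares, 0 to 1, of the picture: columns of its width, rows of its height, round what is visible of it).
- finder.regions_of(camera, name): "pixels" (420x560 bool, what is visible of it) and "bbox" ([centre column, centre row, width, height] as shares, 0 to 1, of the picture: columns of its width, rows of its height, round what is visible of it).
- finder.pinpoint(camera, name): "xy" ([column, row] as shares, 0 to 1, of the picture: columns of its width, rows of its height: a listed point, or the origin of a listed thing).
The state is a dict: "time_s": time; "joint_positions": joint angles; "joint_vel": joint speeds; "joint_torque": joint torques, N m; "ee_pos": TCP position; "orientation": TCP orientation; "contact_force": force on the tool from outside, world axes, zero at the start; "moment": the same for the moment, N m; "gripper_width": finger opening in m; "finger_force": force on a finger pad.
Only numpy, scipy, OpenCV 4.12 (cv2) and the standard library are available. Lean on these libraries where they do the work, as an engineer would, in place of code of your own. Each camera call takes 0.05 s, during which the arm holds its last target. There are 200 camera calls.

## Task

Please get the white pill dish out: first clear the green tumbler, the nasal spray bottle and the amber pill jar from around it onto the dark grey mat, then set the dish on the red spot of the serving tray, and only then put each of the three back on the same coloured coaster of the wooden stand that it stood on at the start. Keep everything upright, set things down rather than letting them drop, and leave the tweezers and the upturned teapot lid where they lie.

Things in the scene. Friction and masses are not known exactly. Their poses are not given: they have to be found in the camera images.
- tumbler: Empty green glass tumbler, round, open at the top, 62 mm across at the rim, 58 mm at the foot, 90 mm high, 3 mm wall, 170 g give or take a third. Origin: centre of its underside; z is up. Stands on one of the three coasters of the stand.
- spray: White plastic nasal spray bottle with a light blue band and a blue flange and nozzle: round body 38 mm across up to 62 mm high, then flange 32 mm across and thin nozzle, 92 mm high in all, about 40 g. Origin: centre of its underside; z is up. Stands on another coaster.
- jar: Amber pill jar with a paper label and a white cap: round, 48 mm across up to 62 mm, cap 50 mm across from 62 to 84 mm (its full height), about 90 g. Origin: centre of its underside; z is up. Stands on the third coaster.
- dish: Small round white ceramic pill dish with three pills fixed in it, 58 mm across at the rim, 54 mm at the foot, 26 mm high, about 70 g. Origin: centre of its underside; z is up. Starts on the stand amid the three coasters, closely hemmed in by the three taller things.
- stand: Fixed brown wooden board, 190 (x) by 250 (y) by 12 mm, dark rail 18 mm high on top along its far +x edge (10 mm wide). Origin: centre of underside; x points away from the robot, within 0.25 rad. Flush coasters 76 mm across, centred at x, y = (15, 88) pink, (15, -88) blue, (-72, 0) yellow; one tall thing starts centred on each, which one varies. The dish starts at (20, 0).
- mat: Fixed dark grey mat, the side area: 300 mm (its x) by 150 mm (its y), 3 mm thick, lying left or right of the stand. Origin: centre of its underside, on the shelf; x points roughly away from the robot.
- tray: Fixed dark red-brown lacquer tray beyond the stand's other side, floor 8 mm thick, rim 6 mm wide, top at 14 mm. Origin: on the shelf under the centre of its bright red spot (80 mm across, flush with the floor at z = 8 mm), where the dish goes. The tray reaches -80 to +160 mm in x, -70 to +70 mm in y. A fixed low blue saucer (72 mm across, top at z = 19 mm) is at x = 105 mm.
- tweezers: Loose steel tweezers lying flat behind the stand, 112 mm long, 20 mm wide, 8 mm high; to be left alone. Origin about 50 mm from the blunt end, on the shelf; x points to the tips.
- teapot_lid: Loose white porcelain teapot lid lying upturned on its knob behind the stand, 72 mm across, 28 mm high; to be left alone. Origin: under the knob, on the shelf; z is up.

How it is judged:
By the outcome, as a careful person would: the job done as asked, in the order asked, and still so for the second after the job is handed in, with the robot touching nothing.
It also fails if it takes over 147 s, if anything falls off the work surface, if the arm or the gripper's body presses on something with over 40 N, if the wrist force passes 120 N, or if a joint passes its speed limit or range.

## Working session

There is one attempt and no reset: what is moved stays moved. The work goes in short steps, Python scripts to look and compute and a tool call to move; the robot and the scene stay as the last step left them, time stands still between calls to the robot, and variables do not carry over. Pictures are saved under pics/ and viewed, at most 14 in all, crops included, and the job is handed in when it is done.

Besides the shell and the picture viewer there is one more tool, called by a JSON object that holds its "api" and its "payload", one argument or row to a line. move_arm: Moves the arm, as the interface text tells. Its arguments: {"type":"object","properties":{"steps":{"type":"string"},"newtons":{"type":"number"}},"required":["steps"]}

```bash
ls; mkdir -p pics; cat > h.py <<'E'
import numpy as np, cv2
from bench import bot, optics, finder
def cam(n):
    return optics.read_camera(n)
def ray(c,u,v):
    f=c["image"].shape[0]/2/np.tan(np.radians(c["vertical_fov"])/2)
    d=np.array([(u-c["cx"])/f,-(v-c["cy"])/f,-1]);T=np.array(c["T"])
    return T[:3,3],T[:3,:3]@d
def atz(c,u,v,z):
    o,d=ray(c,u,v);return o+d*(z-o[2])/d[2]
def proj(c,p):
    T=np.array(c["T"]);q=T[:3,:3].T@(np.array(p)-T[:3,3])
    f=c["image"].shape[0]/2/np.tan(np.radians(c["vertical_fov"])/2)
    return c["cx"]+f*q[0]/-q[2],c["cy"]-f*q[1]/-q[2]
E
python3 - <<'E'
from h import *
np.set_printoptions(precision=4,suppress=True)
for n in("scene","top"):
    c=cam(n);cv2.imwrite(f"pics/{n}0.png",c["image"])
    print(n,{k:v for k,v in c.items() if k!="image"})
    for t in "tumbler spray jar dish stand mat tray tweezers teapot_lid".split():
        r=finder.pinpoint(n,t)[:2]
        print(t,[(np.round(np.array(x["xy"])*[560,420],1),round(x["p"],2),atz(c,*(np.array(x["xy"])*[560,420]),{'tumbler':.012,'spray':.012,'jar':.012,'dish':.012}.get(t,0))) for x in r])
s=bot.state();print(s,bot.grasp_offset)
E
```

```text
pics
scene {'vertical_fov': 48.84580963260503, 'cx': 288.04673823803165, 'cy': 203.99135045071526, 'T': array([[-0.7874, -0.363 ,  0.4982,  1.1891],
       [ 0.616 , -0.433 ,  0.658 ,  0.7544],
       [-0.0231,  0.825 ,  0.5646,  0.7018],
       [ 0.    ,  0.    ,  0.    ,  1.    ]])}
tumbler [(array([280.5, 192.8]), 0.56, array([ 0.5627, -0.1057,  0.012 ]))]
spray [(array([330.4, 218.7]), 0.67, array([0.539 , 0.0706, 0.012 ]))]
jar [(array([322.3, 191.4]), 0.89, array([ 0.4706, -0.0373,  0.012 ]))]
dish [(array([307.8, 202.9]), 0.93, array([ 0.5371, -0.02  ,  0.012 ]))]
stand [(array([309.5, 202.4]), 0.94, array([ 0.5207, -0.0323,  0.    ]))]
mat [(array([420.6, 258.4]), 0.86, array([0.4736, 0.3023, 0.    ]))]
tray [(array([252.2, 160.6]), 0.67, array([ 0.5077, -0.3247,  0.    ]))]
tweezers [(array([266.3, 268.3]), 0.68, array([0.7641, 0.1058, 0.    ]))]
teapot_lid [(array([218.8, 229.5]), 0.77, array([ 0.7722, -0.086 ,  0.    ]))]
top {'vertical_fov': 56.60823317603021, 'cx': 282.58877738573784, 'cy': 204.91264542051576, 'T': array([[ 0.0121,  0.9967, -0.0803,  0.5526],
       [-0.
[... 644 characters left out ...]
(array([230.7, 151.7]), 0.77, array([0.753 , 0.1073, 0.    ]))]
teapot_lid [(array([307.8, 143.6]), 0.96, array([ 0.7759, -0.0773,  0.    ]))]
{'time_s': 1.0, 'joint_positions': array([-1.2157,  0.5993, -0.0025,  1.5994,  0.0018,  0.9429, -0.0798]), 'joint_vel': array([-0.0003,  0.0002,  0.0002,  0.0017, -0.0001, -0.0004,  0.0008]), 'joint_torque': array([ -0.0001, -76.4841,   1.4965, -25.2716,  -0.0525,   0.0105,
         0.    ]), 'ee_pos': array([0.3034, 0.6585, 0.2186]), 'orientation': array([0.2142, 0.9768, 0.    , 0.    ]), 'contact_force': array([ 0.1406, -0.8967, -0.0575]), 'moment': array([-0.0158,  0.0284,  0.0075]), 'finger_force': 0.0, 'gripper_width': 0.09265906672587983} 0.0188
```

View pics/scene0.png

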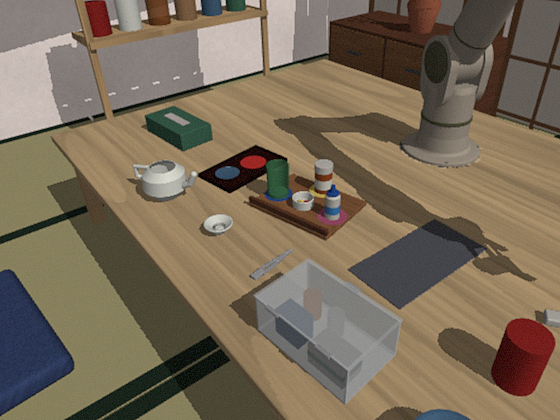

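View pics/top0.png

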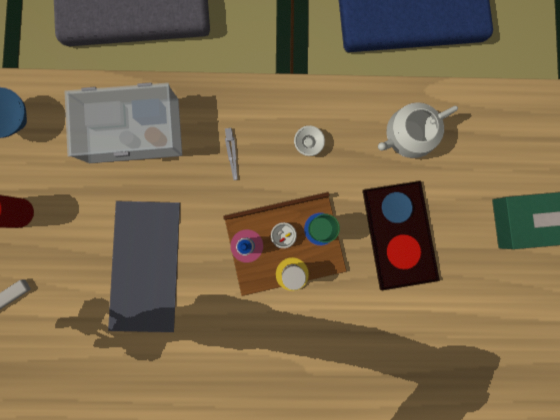

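The scene picture shows the stand around (308,205), with the green tumbler on blue (278,180), the jar on yellow (323,178) and the spray on pink (332,205). The mat is at (420,258) and the red spot at (253,162). The top picture agrees: spray (245,246), tumbler (321,229), jar (292,276), dish (284,235), red spot (404,252). I'll fit the poses precisely next.

```bash
cat > fit.py <<'E'
from h import *
from scipy.optimize import minimize
np.set_printoptions(precision=4,suppress=True)
def box(x0,x1,y0,y1,z0,z1): return np.array([[x,y,z] for x in(x0,x1) for y in(y0,y1) for z in(z0,z1)])
def cyl(r,z,x=0): 
    a=np.linspace(0,6.283,40); return np.array([[x+r*np.cos(t),r*np.sin(t),z] for t in a])
def rend(c,parts,p,S=4):
    R=np.array([[np.cos(p[2]),-np.sin(p[2]),0],[np.sin(p[2]),np.cos(p[2]),0],[0,0,1]])
    im=np.zeros((420*S,560*S),np.uint8)
    for P in parts:
        W=P@R.T+[p[0],p[1],0]; uv=np.array([proj(c,w) for w in W])
        cv2.fillConvexPoly(im,cv2.convexHull(np.round((uv+.5)*S).astype(np.int32)),1)
    return im
def fit(c,mask,parts,p0,yaw=True,hull=False):
    m=mask.astype(np.uint8)
    M=cv2.resize(m,None,fx=4,fy=4,interpolation=cv2.INTER_NEAREST)
    if hull:
        k=max(cv2.findContours(M,0,2)[0],key=cv2.contourArea);M[:]=0;cv2.fillConvexPoly(M,cv2.convexHull(k),1)
    def f(q):
        r=rend(c,parts,[q[0]/100,q[1]/100,q[2]/10 if yaw else 0]);
        if hull:
            k=cv2.findContours(r,0,2)[0]
            if k: cv2.fillConvexPoly(r,cv2.convexHull(np.vstack(k)),1)
        return 1-(M&r).sum()/max((M|r).sum(),1)
    b=None
    q0=np.array([p0[0]*100,p0[1]*100,p0[2]*10])
    r=minimize(f,q0,method="Nelder-Mead",options=dict(initial_simplex=q0+np.array([[-.6,-.6,-.4],[1,0,0],[0,1,0],[0,0,1]]),xatol=.005,fatol=1e-5))
    return r.x/[100,100,10],1-r.fun
PARTS=dict(stand=[box(-.095,.095,-.125,.125,0,.012),box(.085,.095,-.125,.125,.012,.030)],
 mat=[box(-.15,.15,-.075,.075,0,.003)],tray=[box(-.08,.16,-.07,.07,0,.014)],
 tumbler=[np.vstack([cyl(.029,0),cyl(.031,.09)])],spray=[np.vstack([cyl(.019,0),cyl(.019,.062)]),np.vstack([cyl(.016,.062),cyl(.016,.068)]),np.vstack([cyl(.005,.068),cyl(.004,.092)])],
 jar=[np.vstack([cyl(.024,0),cyl(.024,.062)]),np.vstack([cyl(.025,.062),cyl(.025,.084)])],dish=[np.vstack([cyl(.027,0),cyl(.029,.026)])])
def up(parts,h): return [P+[0,0,h] for P in parts]
E
cat > m1.py <<'E'
from fit import *
P0=dict(stand=(.54,-.028,.2),mat=(.485,.305,0),tray=(.518,-.305,.1),tumbler=(.568,-.106,0),spray=(.538,.07,0),jar=(.47,-.04,0),dish=(.555,-.02,0))
for n in("top","scene"):
    c=cam(n)
    for t in P0:
        r=finder.regions_of(n,t)
        if not r: print(n,t,"none");continue
        h=.012 if t in("tumbler","spray","jar","dish") else 0
        rnd=h>0
        print(n,t,round(r[0]["p"],2),*fit(c,r[0]["pixels"],up(PARTS[t],h),P0[t],not rnd,hull=not rnd))
    hsv=cv2.cvtColor(c["image"],cv2.COLOR_BGR2HSV)
    m=((hsv[...,0]<6)|(hsv[...,0]>174))&(hsv[...,1]>180)&(hsv[...,2]>170)
    k,l,s,ce=cv2.connectedComponentsWithStats(m.astype(np.uint8))
    for i in range(1,k):
        if s[i,4]>80: print("red",ce[i],s[i,4],atz(c,*ce[i],.008))
E
python3 m1.py
```

```text
top stand 0.64 [ 0.5371 -0.0234  0.2349] 0.9895777055906992
top mat 0.9 [ 0.4822  0.3031 -0.0145] 0.9812495982056758
top tray 0.97 [ 0.5217 -0.3024  0.172 ] 0.986405708620842
top tumbler 0.92 [ 0.5731 -0.1056  0.0584] 0.9690601284296556
top spray 0.6 [0.5313 0.0653 0.0028] 0.9267123287671233
top jar 0.59 [ 0.4677 -0.04    0.0423] 0.906754407747703
top dish 0.64 [ 0.5569 -0.019   0.0163] 0.956542332741267
scene stand none
scene mat 0.86 [ 0.4778  0.3003 -0.01  ] 0.9794661807696928
scene tray 0.79 [ 0.5158 -0.3101  0.2004] 0.9530801234733592
scene tumbler 0.56 [ 0.565  -0.1108  0.0432] 0.9493617618179268
scene spray 0.92 [ 0.5246  0.061  -0.0907] 0.9336351875808538
scene jar 0.81 [ 0.4594 -0.0468 -0.0929] 0.8983084977849376
scene dish 0.92 [ 0.5511 -0.0222  0.014 ] 0.945127719962157
```

```bash
cat > d.py <<'E'
import sys
from h import *
# usage: d.py X Y Z yaw_deg(of tool y) -> remaining units
X,Y,Z=map(float,sys.argv[1:4]);yaw=float(sys.argv[4]) if len(sys.argv)>4 else 103.5
from scipy.spatial.transform import Rotation as Ro
s=bot.state();R=Ro.from_quat(s["orientation"]).as_matrix()
a=np.degrees(np.arctan2(R[1,1],R[0,1]))
d=R.T@(np.array([X,Y,Z])-s["ee_pos"])/.025
print("units x y z",d.round(2),"twist units",round(-(yaw-a)/8,2),"w",round(s["gripper_width"],4),"ff",round(s["finger_force"],1),"t",s["time_s"],"pos",s["ee_pos"].round(4),"tilt",R[2].round(4))
E
python3 d.py .531 .0655 .14
```

```text
units x y z [-18.19 -17.73   3.15] twist units -4.78 w 0.0928 ff 0.0 t 1.8 pos [0.3034 0.6585 0.2186] tilt [-0.  0. -1.]
```

{"api": "move_arm", "payload": {
  "steps": "60 0 -0.5 0.5 -0.955; 60 0 -0.5 0.5 -0.955; 60 0 -0.5 0.5 -0.955; 60 0 -0.5 0.5 -0.955; 60 0 -0.5 0.5 -0.955; 60 0 0 0 0",
  "newtons": 10
}}

```text
time_s: 2.4
ee_pos: [0.2939, 0.5953, 0.1547]
orientation: [-0.117, 0.993, -0.002, -0.001]
contact_force: [0.3, -0.3, 0.1]
gripper_width: 0.0603
finger_force: 0.0
```

```bash
python3 d.py .531 .0655 .14
```

```text
units x y z [ -4.28 -22.82   0.65] twist units -0.0 w 0.0603 ff 0.0 t 2.4 pos [0.2939 0.5953 0.1547] tilt [ 0.0017 -0.0032 -1.    ]
```

{"api": "move_arm", "payload": {
  "steps": "60 -0.18 -0.95 0.03 0;60 -0.18 -0.95 0.03 0;60 -0.18 -0.95 0.03 0;60 -0.18 -0.95 0.03 0;60 -0.18 -0.95 0.03 0;60 -0.18 -0.95 0.03 0;60 -0.18 -0.95 0.03 0;60 -0.18 -0.95 0.03 0;60 -0.18 -0.95 0.03 0;60 -0.18 -0.95 0.03 0;60 -0.18 -0.95 0.03 0;60 -0.18 -0.95 0.03 0"
}}

```text
time_s: 3.6
ee_pos: [0.4133, 0.3336, 0.1479]
orientation: [-0.115, 0.993, 0.001, 0.001]
contact_force: [0.9, -0.2, -0.6]
gripper_width: 0.0604
finger_force: 0.0
```

{"api": "move_arm", "payload": {
  "steps": "60 -0.18 -0.95 0.03 0;60 -0.18 -0.95 0.03 0;60 -0.18 -0.95 0.03 0;60 -0.18 -0.95 0.03 0;60 -0.18 -0.95 0.03 0;60 -0.18 -0.95 0.03 0;60 -0.18 -0.95 0.03 0;60 -0.18 -0.95 0.03 0;60 -0.18 -0.95 0.03 0;60 -0.18 -0.95 0.03 0;60 -0.18 -0.95 0.03 0;60 0 0 0 0"
}}

```text
time_s: 4.8
ee_pos: [0.5234, 0.088, 0.1394]
orientation: [-0.113, 0.994, -0.001, 0.001]
contact_force: [-0.7, -0.0, -0.3]
gripper_width: 0.06
finger_force: 0.0
```

```bash
python3 d.py .531 .0655 .038; python3 - <<'E'
from h import *
for n in("scene","top"):
    c=cam(n)
    s=bot.state();p=s["ee_pos"];u,v=map(int,proj(c,p))
    im=c["image"].copy()
    cr=cv2.resize(im[max(v-50,0):v+50,u-65:u+65],None,fx=6,fy=6,interpolation=cv2.INTER_CUBIC)
    uu,vv=proj(c,p);cv2.drawMarker(cr,(int((uu-u+65)*6),int((vv-max(v-50,0))*6)),(255,0,255),0,14,1)
    uu,vv=proj(c,[.5313,.0653,.104]);cv2.drawMarker(cr,(int((uu-u+65)*6),int((vv-max(v-50,0))*6)),(0,255,255),0,14,1)
    cv2.imwrite(f"pics/{n}1.png",cr[:600,:800])
E
```

```text
units x y z [-0.09 -0.94  4.06] twist units -0.07 w 0.06 ff 0.0 t 4.8 pos [0.5234 0.088  0.1394] tilt [-0.0015 -0.0013 -1.    ]
```

View pics/scene1.png

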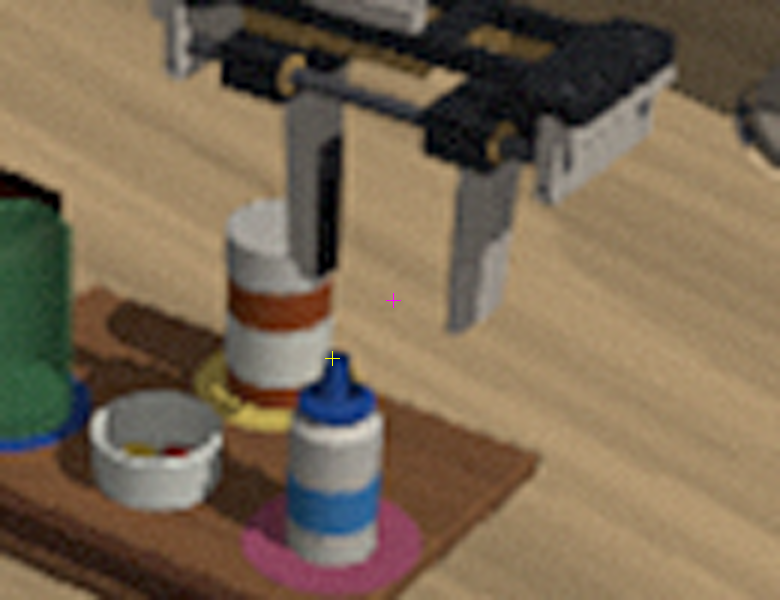

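The scene crop shows the finger tips at (318,272) and (458,330). Their midpoint is within 1 px of the projected TCP (393,300). The nozzle tip is at (338,352) and its predicted position is (332,358), so the calibration is good to about 2 mm.

{"api": "move_arm", "payload": {
  "steps": "60 0 -0.94 0 -0.07;60 0 0 0.8 0;60 0 0 0.8 0;60 0 0 0.8 0;60 0 0 0.8 0;60 0 0 0.8 0;60 0 0 0 0;30 0 0 0 0;30 0 0 0 0;30 0 0 0 0;30 0 0 0 0;30 0 0 0 0",
  "newtons": 10
}}

```text
time_s: 6.1
ee_pos: [0.5272, 0.068, 0.0398]
orientation: [-0.122, 0.993, 0.0, 0.001]
contact_force: [-1.0, -0.5, 7.4]
gripper_width: 0.0376
finger_force: 10.0
```

```bash
python3 d.py .60 .303 .09
```

```text
units x y z [-5.1   8.42 -2.  ] twist units 0.06 w 0.0376 ff 10.0 t 6.1 pos [0.5272 0.068  0.0398] tilt [-1.7e-03 -1.0e-04 -1.0e+00]
```

{"api": "move_arm", "payload": {
  "steps": "30 0 0 -0.5 0;30 0 0 -0.9 0;30 0 0 -0.9 0;30 -0.4 0.8 0 0;30 -0.4 0.8 0 0;30 -0.4 0.8 0 0;30 -0.4 0.8 0 0;30 -0.4 0.8 0 0;30 -0.4 0.8 0 0;30 -0.4 0.8 0 0;30 -0.4 0.8 0 0;30 -0.4 0.8 0 0"
}}

```text
time_s: 7.3
ee_pos: [0.5704, 0.2651, 0.0974]
orientation: [-0.122, 0.993, 0.0, 0.0]
contact_force: [0.1, -0.5, -1.1]
gripper_width: 0.0377
finger_force: 10.0
```

```bash
python3 d.py .585 .303 .0315
```

```text
units x y z [-0.93  1.33  2.64] twist units 0.06 w 0.0377 ff 10.0 t 7.3 pos [0.5704 0.2651 0.0974] tilt [-2.e-04  1.e-04 -1.e+00]
```

{"api": "move_arm", "payload": {
  "steps": "30 -0.45 0.65 0 0;30 -0.45 0.6 0 0;30 0 0 0 0;30 0 0 0.7 0;30 0 0 0.7 0;30 0 0 0.6 0;30 0 0 0.4 0;30 0 0 0.2 0;30 0 0 0 0;30 0 0 0 0"
}}

```text
time_s: 8.3
ee_pos: [0.5848, 0.3002, 0.0317]
orientation: [-0.122, 0.993, 0.0, 0.0]
contact_force: [0.5, -0.1, 0.3]
gripper_width: 0.0373
finger_force: 10.0
```

```bash
python3 d.py .585 .303 .0305
```

```text
units x y z [-0.04  0.11  0.05] twist units 0.06 w 0.0373 ff 10.0 t 8.3 pos [0.5848 0.3002 0.0317] tilt [-4.e-04  1.e-04 -1.e+00]
```

{"api": "move_arm", "payload": {
  "steps": "30 0 0 0.04 0;30 0 0 0.02 0;45 0 0 0 0;58 0 0 0 0;60 0 0 0 0;60 0 0 -0.5 0;60 0 0 -0.8 0;60 0 0 -0.8 0;60 0 0 -0.8 0;70 0 0 -0.8 0;70 0 0 0 0"
}}

```text
time_s: 9.4
ee_pos: [0.586, 0.3009, 0.1259]
orientation: [-0.122, 0.993, 0.001, 0.002]
contact_force: [0.8, 0.5, 0.6]
gripper_width: 0.0691
finger_force: 0.0
```

{"api": "move_arm", "payload": {
  "steps": "70 0.63 -0.98 0 0;70 0.63 -0.98 0 0;70 0.63 -0.98 0 0;70 0.63 -0.98 0 0;70 0.63 -0.98 0 0;70 0.63 -0.98 0 0;70 0.63 -0.98 0 0;70 0.63 -0.98 0 0;70 0.63 -0.98 0 0;70 0.63 -0.98 0 0;70 0.63 -0.98 0 0;70 0.63 -0.98 0 0"
}}

```text
time_s: 10.6
ee_pos: [0.4718, -0.032, 0.1223]
orientation: [-0.122, 0.993, 0.0, -0.0]
contact_force: [0.8, -0.4, 0.1]
gripper_width: 0.0697
finger_force: 0.0
```

```bash
python3 d.py .466 -.040 .034
```

```text
units x y z [ 0.3  -0.26  3.53] twist units 0.07 w 0.0697 ff 0.0 t 10.6 pos [ 0.4718 -0.032   0.1223] tilt [ 2.e-04  0.e+00 -1.e+00]
```

{"api": "move_arm", "payload": {
  "steps": "70 0.29 -0.35 0 0.06;70 0 0 0.7 0;70 0 0 0.7 0;70 0 0 0.7 0;70 0 0 0.7 0;70 0 0 0.7 0;70 0 0 0 0;40 0 0 0 0;40 0 0 0 0;40 0 0 0 0;40 0 0 0 0;40 0 0 0 0",
  "newtons": 15
}}

```text
time_s: 11.8
ee_pos: [0.4681, -0.0411, 0.0356]
orientation: [-0.118, 0.993, -0.0, 0.001]
contact_force: [-0.1, 0.7, 7.1]
gripper_width: 0.0496
finger_force: 15.0
```

```bash
python3 d.py .365 .303 .09
```

```text
units x y z [ 0.78 14.35 -2.18] twist units 0.0 w 0.0496 ff 15.0 t 11.8 pos [ 0.4681 -0.0411  0.0356] tilt [-1.6e-03 -3.0e-04 -1.0e+00]
```

{"api": "move_arm", "payload": {
  "steps": "40 0 0 -0.4 0;40 0 0 -0.9 0;40 0 0.4 -0.9 0;40 0.07 0.95 0 0;40 0.07 0.95 0 0;40 0.07 0.95 0 0;40 0.07 0.95 0 0;40 0.07 0.95 0 0;40 0.07 0.95 0 0;40 0.07 0.95 0 0;40 0.07 0.95 0 0;40 0.07 0.95 0 0"
}}

```text
time_s: 13.0
ee_pos: [0.3994, 0.1734, 0.0905]
orientation: [-0.118, 0.993, 0.0, 0.0]
contact_force: [0.6, 0.5, -0.1]
gripper_width: 0.0497
finger_force: 15.0
```

{"api": "move_arm", "payload": {
  "steps": "40 0.07 0.95 0 0;40 0.07 0.95 0 0;40 0.07 0.95 0 0;40 0.07 0.95 0 0;40 0 0.9 0 0;40 0 0.6 0 0;40 0 0 0 0;40 0 0 0 0"
}}

```text
time_s: 13.8
ee_pos: [0.362, 0.2991, 0.0901]
orientation: [-0.118, 0.993, -0.0, -0.0]
contact_force: [0.3, -0.1, -1.0]
gripper_width: 0.0498
finger_force: 15.0
```

```bash
python3 d.py .365 .303 .0266
```

```text
units x y z [-0.15  0.12  2.54] twist units 0.01 w 0.0498 ff 15.0 t 13.8 pos [0.362  0.2991 0.0901] tilt [ 2.e-04 -6.e-04 -1.e+00]
```

{"api": "move_arm", "payload": {
  "steps": "40 0 0 0.7 0;40 0 0 0.7 0;40 0 0 0.6 0;40 0 0 0.3 0;40 0 0 0.15 0;40 0 0 0.05 0;40 0 0 0.04 0;40 0 0 0 0"
}}

```text
time_s: 14.6
ee_pos: [0.3622, 0.2999, 0.0268]
orientation: [-0.118, 0.993, 0.0, 0.0]
contact_force: [0.0, -0.1, -0.8]
gripper_width: 0.0496
finger_force: 15.0
```

```bash
python3 d.py .572 -.106 .13; python3 -c "
from h import *;print(bot.state()['contact_force'])"
```

```text
units x y z [ -4.36 -17.75  -4.13] twist units 0.0 w 0.0496 ff 15.0 t 14.6 pos [0.3622 0.2999 0.0268] tilt [-6.e-04  3.e-04 -1.e+00]
[ 0.01934895 -0.05390912 -0.77919892]
```

{"api": "move_arm", "payload": {
  "steps": "40 0 0 0.04 0;40 0 0 0.02 0;52 0 0 0 0;65 0 0 0 0;75 0 0 0 0;80 0 0 -0.5 0;80 0 0 -0.9 0;80 0 0 -0.9 0;80 0 0 -0.9 0;80 0 0 -0.9 0;80 -0.2 -0.8 0 0;80 -0.24 -0.98 0 0"
}}

```text
time_s: 15.8
ee_pos: [0.3834, 0.2598, 0.1282]
orientation: [-0.119, 0.993, 0.001, 0.001]
contact_force: [0.4, -1.0, 0.7]
gripper_width: 0.0802
finger_force: 0.0
```

{"api": "move_arm", "payload": {
  "steps": "80 -0.24 -0.98 0 0;80 -0.24 -0.98 0 0;80 -0.24 -0.98 0 0;80 -0.24 -0.98 0 0;80 -0.24 -0.98 0 0;80 -0.24 -0.98 0 0;80 -0.24 -0.98 0 0;80 -0.24 -0.98 0 0;80 -0.24 -0.98 0 0;80 -0.24 -0.98 0 0;80 -0.24 -0.98 0 0;80 -0.24 -0.98 0 0"
}}

```text
time_s: 17.0
ee_pos: [0.5222, -0.0109, 0.1273]
orientation: [-0.118, 0.993, -0.0, -0.0]
contact_force: [0.7, -0.5, 0.9]
gripper_width: 0.0802
finger_force: 0.0
```

{"api": "move_arm", "payload": {
  "steps": "80 -0.24 -0.98 0 0;80 -0.24 -0.98 0 0;80 -0.24 -0.98 0 0;80 -0.24 -0.98 0 0;80 0 0 0 0"
}}

```text
time_s: 17.5
ee_pos: [0.5692, -0.1032, 0.1271]
orientation: [-0.116, 0.993, -0.001, 0.0]
contact_force: [-0.1, 0.0, -0.2]
gripper_width: 0.0799
finger_force: 0.0
```

```bash
python3 d.py .571 -.106 .043
```

```text
units x y z [-0.04 -0.12  3.36] twist units -0.03 w 0.0799 ff 0.0 t 17.5 pos [ 0.5692 -0.1032  0.1271] tilt [-2.0e-04 -1.5e-03 -1.0e+00]
```

{"api": "move_arm", "payload": {
  "steps": "80 -0.04 -0.12 0.4 0;80 0 0 0.8 0;80 0 0 0.8 0;80 0 0 0.8 0;80 0 0 0.5 0;80 0 0 0.06 0;80 0 0 0 0;50 0 0 0 0;50 0 0 0 0;50 0 0 0 0;50 0 0 0 0;50 0 0 0 0",
  "newtons": 18
}}

```text
time_s: 18.7
ee_pos: [0.5706, -0.1028, 0.0441]
orientation: [-0.118, 0.993, -0.0, 0.001]
contact_force: [0.2, -2.0, 6.4]
gripper_width: 0.0609
finger_force: 17.9
```

```bash
python3 d.py .475 .303 .10
```

```text
units x y z [-0.08 16.67 -2.25] twist units 0.0 w 0.0609 ff 17.9 t 18.7 pos [ 0.5706 -0.1028  0.0441] tilt [-0.0016 -0.001  -1.    ]
```

{"api": "move_arm", "payload": {
  "steps": "50 0 0 -0.4 0;50 0 0 -0.9 0;50 0 0.3 -0.9 0;50 0 0.9 -0.2 0;50 0 0.95 0 0;50 0 0.95 0 0;50 0 0.95 0 0;50 0 0.95 0 0;50 0 0.95 0 0;50 0 0.95 0 0;50 0 0.95 0 0;50 0 0.95 0 0"
}}

```text
time_s: 19.9
ee_pos: [0.5175, 0.1128, 0.1037]
orientation: [-0.118, 0.993, 0.0, -0.0]
contact_force: [-0.9, -0.9, -2.5]
gripper_width: 0.0606
finger_force: 17.9
```

{"api": "move_arm", "payload": {
  "steps": "50 0 0.95 0 0;50 0 0.95 0 0;50 0 0.95 0 0;50 0 0.95 0 0;50 0 0.95 0 0;50 0 0.95 0 0;50 0 0.95 0 0;50 0 0.7 0 0;50 0 0.4 0 0;50 0 0 0 0;50 0 0 0 0"
}}

```text
time_s: 21.0
ee_pos: [0.4729, 0.2992, 0.1034]
orientation: [-0.118, 0.993, -0.0, -0.0]
contact_force: [0.9, -0.3, -1.7]
gripper_width: 0.0607
finger_force: 17.9
```

```bash
python3 d.py .475 .303 .0351
```

```text
units x y z [-0.12  0.13  2.73] twist units 0.0 w 0.0607 ff 17.9 t 21.0 pos [0.4729 0.2992 0.1034] tilt [ 5.e-04 -7.e-04 -1.e+00]
```

{"api": "move_arm", "payload": {
  "steps": "50 0 0 0.7 0;50 0 0 0.7 0;50 0 0 0.6 0;50 0 0 0.4 0;50 0 0 0.2 0;50 0 0 0.08 0;50 0 0 0.05 0;50 0 0 0.03 0;50 0 0 0 0;50 0 0 0 0"
}}

```text
time_s: 22.0
ee_pos: [0.4734, 0.3, 0.0351]
orientation: [-0.118, 0.993, 0.0, 0.0]
contact_force: [-0.5, -1.9, 6.6]
gripper_width: 0.0603
finger_force: 17.9
```

```bash
python3 d.py .556 -.019 .1
```

```text
units x y z [ -0.23 -13.18  -2.6 ] twist units 0.0 w 0.0603 ff 17.9 t 22.0 pos [0.4734 0.3    0.0351] tilt [-0.001  0.    -1.   ]
```

{"api": "move_arm", "payload": {
  "steps": "62 0 0 0 0;72 0 0 0 0;80 0 0 0 0;80 0 0 -0.5 0;80 0 0 -0.9 0;80 0 0 -0.9 0;80 0 0 -0.9 0;80 0 0 -0.6 0;80 0 -0.6 0 0;80 -0.02 -0.98 0 0;80 -0.02 -0.98 0 0;80 -0.02 -0.98 0 0"
}}

```text
time_s: 23.2
ee_pos: [0.4951, 0.2123, 0.129]
orientation: [-0.118, 0.993, -0.0, -0.0]
contact_force: [1.7, 0.3, -0.4]
gripper_width: 0.0803
finger_force: 0.0
```

```bash
cat > m2.py <<'E'
from fit import *
P0=dict(tray=(.518,-.305,.17,0),tumbler=(.474,.3,0,.003),spray=(.585,.30,0,.003),jar=(.362,.30,0,.003),dish=(.555,-.02,0,.012))
for n in("top","scene"):
    c=cam(n); cv2.imwrite(f"pics/{n}2.png",c["image"])
    for t in P0:
        r=finder.regions_of(n,t)
        if not r: print(n,t,"none");continue
        rnd=t!="tray"
        print(n,t,round(r[0]["p"],2),*fit(c,r[0]["pixels"],up(PARTS[t],P0[t][3]),P0[t][:3],not rnd,hull=not rnd))
E
python3 m2.py; python3 d.py .556 -.019 .1; python3 -c "
import cv2
a=cv2.imread('pics/scene2.png')[110:310,180:500];cv2.imwrite('pics/s2c.png',cv2.resize(a,None,fx=2.5,fy=2.5))"
```

```text
top tray 0.69 [ 0.5226 -0.3024  0.1739] 0.9768551933866482
top tumbler 0.34 [ 0.468  0.294 -0.04 ] 0.0
top spray 0.64 [ 0.587   0.3007 -0.0501] 0.9076453581753935
top jar 0.91 [ 0.3586  0.2867 -0.072 ] 0.5023600260416666
top dish 0.73 [ 0.5556 -0.0191  0.0647] 0.9461690501104523
scene tray 0.66 [ 0.5141 -0.307   0.1561] 0.9587778464515089
scene tumbler 0.69 [0.4671 0.2945 0.0279] 0.9453445246925629
scene spray 0.66 [0.5815 0.2968 0.0136] 0.9048040952943492
scene jar 0.73 [0.3545 0.2974 0.0189] 0.9422040112141471
scene dish 0.87 [ 0.551  -0.0225  0.0703] 0.9150836174703686
units x y z [-0.17 -9.67  1.17] twist units 0.01 w 0.0799 ff 0.0 t 23.8 pos [0.495  0.2149 0.1293] tilt [ 0.  0. -1.]
```

View pics/s2c.png

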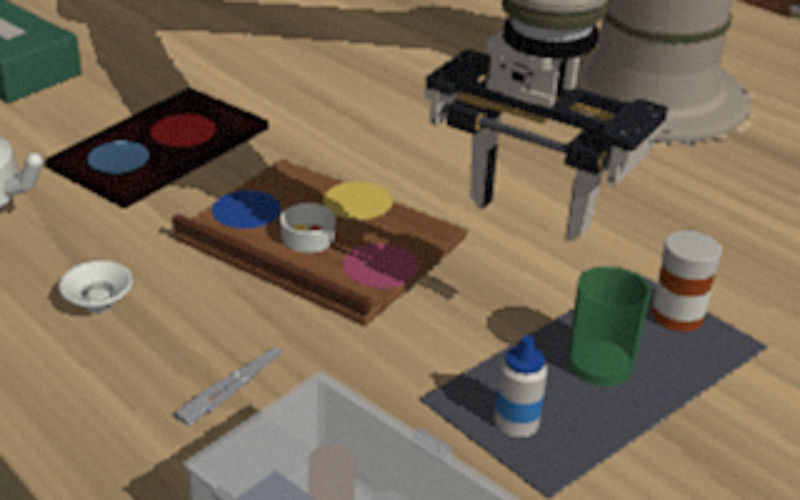

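The crop shows all three standing upright on the mat: spray (520,390), tumbler (607,325) and jar (687,280). The dish is alone at (307,227) with all coasters free, and the red spot is at (183,130). The top fit matches the known gripper placements, so I'll trust the top camera.

{"api": "move_arm", "payload": {
  "steps": "80 -0.02 -0.96 0.1 0;80 -0.02 -0.96 0.1 0;80 -0.02 -0.96 0.1 0;80 -0.02 -0.96 0.1 0;80 -0.02 -0.96 0.1 0;80 -0.02 -0.96 0.1 0;80 -0.02 -0.96 0.1 0;80 -0.02 -0.96 0.1 0;80 -0.02 -0.96 0.1 0;80 0 -0.96 0.1 0;80 0 0 0 0;80 0 0 0 0"
}}

```text
time_s: 25.0
ee_pos: [0.5557, -0.0179, 0.1043]
orientation: [-0.117, 0.993, 0.0, -0.0]
contact_force: [-0.0, 1.1, -0.3]
gripper_width: 0.0802
finger_force: 0.0
```

```bash
python3 d.py .556 -.019 .0165
```

```text
units x y z [-0.   -0.05  3.51] twist units -0.0 w 0.0802 ff 0.0 t 25.0 pos [ 0.5557 -0.0179  0.1043] tilt [ 1.e-04  3.e-04 -1.e+00]
```

{"api": "move_arm", "payload": {
  "steps": "80 0 -0.04 0.8 0;80 0 0 0.8 0;80 0 0 0.8 0;80 0 0 0.6 0;80 0 0 0.35 0;80 0 0 0.1 0;80 0 0 0.04 0;80 0 0 0 0;45 0 0 0 0;45 0 0 0 0;45 0 0 0 0;45 0 0 0 0",
  "newtons": 12
}}

```text
time_s: 26.2
ee_pos: [0.5562, -0.019, 0.0174]
orientation: [-0.118, 0.993, -0.0, 0.0]
contact_force: [-0.3, 0.5, 2.1]
gripper_width: 0.0571
finger_force: 12.0
```

{"api": "move_arm", "payload": {
  "steps": "45 0 0 -0.3 0;45 0 0 -0.6 0;45 0 0 -0.6 0;45 0 0 0 0"
}}

```text
time_s: 26.6
ee_pos: [0.5569, -0.0189, 0.0565]
orientation: [-0.118, 0.993, -0.0, 0.001]
contact_force: [1.1, -1.0, -0.6]
gripper_width: 0.0573
finger_force: 12.0
```

```bash
python3 d.py .522 -.3024 .055 
```

```text
units x y z [  4.01 -10.7    0.05] twist units 0.0 w 0.0573 ff 12.0 t 26.6 pos [ 0.5569 -0.0189  0.0565] tilt [-2.7e-03 -6.0e-04 -1.0e+00]
```

{"api": "move_arm", "payload": {
  "steps": "45 0.2 -0.5 0 0;45 0.35 -0.93 0 0;45 0.35 -0.93 0 0;45 0.35 -0.93 0 0;45 0.35 -0.93 0 0;45 0.35 -0.93 0 0;45 0.35 -0.93 0 0;45 0.35 -0.93 0 0;45 0.35 -0.93 0 0;45 0.35 -0.93 0 0;45 0.35 -0.93 0 0;45 0.3 -0.8 0 0"
}}

```text
time_s: 27.8
ee_pos: [0.5191, -0.3022, 0.0536]
orientation: [-0.117, 0.993, 0.0, -0.001]
contact_force: [0.1, 0.3, -0.4]
gripper_width: 0.0571
finger_force: 12.0
```

{"api": "move_arm", "payload": {
  "steps": "45 0 -0.1 0 0;45 0 0 0 0;45 0 0 0 0"
}}

```text
time_s: 28.1
ee_pos: [0.5212, -0.3012, 0.0542]
orientation: [-0.118, 0.993, 0.001, -0.0]
contact_force: [0.5, -0.2, -2.0]
gripper_width: 0.0571
finger_force: 12.0
```

```bash
python3 d.py .522 -.3024 .0134 
```

```text
units x y z [-0.02 -0.05  1.63] twist units 0.01 w 0.0571 ff 12.0 t 28.1 pos [ 0.5212 -0.3012  0.0542] tilt [ 3.0e-04  1.1e-03 -1.0e+00]
```

{"api": "move_arm", "payload": {
  "steps": "45 0 -0.05 0.4 0;45 0 0 0.5 0;45 0 0 0.4 0;45 0 0 0.2 0;45 0 0 0.1 0;45 0 0 0.04 0;45 0 0 0 0;45 0 0 0 0"
}}

```text
time_s: 28.9
ee_pos: [0.522, -0.3038, 0.0139]
orientation: [-0.118, 0.993, -0.0, 0.0]
contact_force: [-0.3, -1.2, -1.1]
gripper_width: 0.0568
finger_force: 12.0
```

```bash
python3 d.py .522 -.3024 .0134 
```

```text
units x y z [-0.01  0.05  0.02] twist units 0.0 w 0.0568 ff 12.0 t 28.9 pos [ 0.522  -0.3038  0.0139] tilt [-7.e-04 -6.e-04 -1.e+00]
```

Almost touching, so I'll lower the last millimetre, release and lift.

{"api": "move_arm", "payload": {
  "steps": "45 0 0 0.03 0;45 0 0 0.03 0;45 0 0 0 0;60 0 0 0 0;68 0 0 0 0;72 0 0 0 0;72 0 0 -0.4 0;72 0 0 -0.8 0;72 0 0 -0.9 0;72 0 0 -0.9 0;72 0 0 -0.9 0;72 0 0 -0.5 0"
}}

```text
time_s: 30.1
ee_pos: [0.5223, -0.3038, 0.1244]
orientation: [-0.118, 0.993, -0.001, 0.001]
contact_force: [-0.9, -0.2, -0.5]
gripper_width: 0.0721
finger_force: 0.0
```

```bash
python3 d.py .4734 .2998 .128; cat > m3.py <<'E'
from fit import *
import sys
c=cam("top");cv2.imwrite("pics/top3.png",c["image"])
for t,p,h in(("dish",(.522,-.302,0),.008),("tumbler",(.474,.3,0),.003),("jar",(.362,.3,0),.003),("spray",(.585,.3,0),.003)):
    for r in finder.regions_of("top",t)[:1]: print(t,r["p"],*fit(c,r["pixels"],up(PARTS[t],h),p,False))
E
python3 m3.py
```

```text
units x y z [-3.75 23.93 -0.17] twist units 0.0 w 0.0721 ff 0.0 t 30.1 pos [ 0.5223 -0.3038  0.1244] tilt [-0.0017 -0.0015 -1.    ]
dish 0.63 [ 0.5548 -0.2763  0.1153] 0.04161013116237
tumbler 0.67 [0.4753 0.2981 0.0394] 0.9564332734889288
jar 0.71 [0.362  0.2988 0.0463] 0.9427091633466136
spray 0.77 [0.5882 0.3008 0.0899] 0.944551282051282
```

View pics/top3.png

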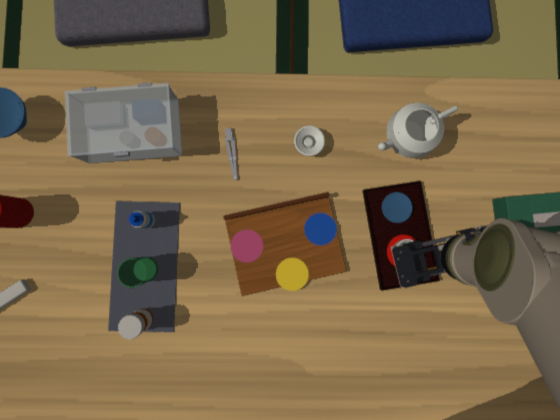

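The top view shows the three upright on the mat, all coasters free, and the dish on the red spot, partly hidden by the gripper at (405,255). Next I'll fetch the tumbler.

{"api": "move_arm", "payload": {
  "steps": "80 -0.1 0.6 0 0;80 -0.16 0.97 0 0;80 -0.16 0.97 0 0;80 -0.16 0.97 0 0;80 -0.16 0.97 0 0;80 -0.16 0.97 0 0;80 -0.16 0.97 0 0;80 -0.16 0.97 0 0;80 -0.16 0.97 0 0;80 -0.16 0.97 0 0;80 -0.16 0.97 0 0;80 -0.16 0.97 0 0"
}}

```text
time_s: 31.55
ee_pos: [0.4998, -0.0167, 0.1214]
orientation: [-0.118, 0.993, 0.0, -0.001]
contact_force: [0.2, 0.8, 0.2]
gripper_width: 0.0801
finger_force: 0.0
```

{"api": "move_arm", "payload": {
  "steps": "80 -0.16 0.97 0 0;80 -0.16 0.97 0 0;80 -0.16 0.97 0 0;80 -0.16 0.97 0 0;80 -0.16 0.97 0 0;80 -0.16 0.97 0 0;80 -0.16 0.97 0 0;80 -0.16 0.97 0 0;80 -0.16 0.97 0 0;80 -0.16 0.97 0 0;80 -0.16 0.97 0 0;80 -0.16 0.97 0 0"
}}

```text
time_s: 32.75
ee_pos: [0.4778, 0.2769, 0.1212]
orientation: [-0.118, 0.993, -0.0, -0.001]
contact_force: [0.7, -0.6, -0.3]
gripper_width: 0.0799
finger_force: 0.0
```

```bash
python3 d.py .4743 .2995 .0345; python3 - <<'E'
from fit import *
c=cam("top");h=cv2.cvtColor(c["image"],cv2.COLOR_BGR2HSV)
for n,p in(("pink",(.0150,.088)),("blue",(.015,-.088)),("yellow",(-.072,0))):
    a=.235;q=np.array([.5371,-.0234])+[p[0]*np.cos(a)-p[1]*np.sin(a),p[0]*np.sin(a)+p[1]*np.cos(a)]
    u,v=map(int,np.round(proj(c,[*q,.012])));H,S,V=map(int,h[v+5,u])
    d=np.abs(h[...,0].astype(int)-H);m=((np.minimum(d,180-d)<8)&(h[...,1]>S*.7)&(h[...,2]>60)).astype(np.uint8)
    k,l,s,ce=cv2.connectedComponentsWithStats(m);i=l[v+5,u];print(n,q,s[i,4],atz(c,*ce[i],.012))
i=finder.regions_of("top","dish")
for r in i[:1]: print("dish",r["p"],*fit(c,r["pixels"],up(PARTS["dish"],.008),(.522,-.303,0),False))
H=h[...,0];u,v=404,258;m=(((H<8)|(H>172))&(h[...,1]>200)&(h[...,2]>150)).astype(np.uint8)
k,l,s,ce=cv2.connectedComponentsWithStats(m)
for i in range(1,k):
    if s[i,4]>60:print(ce[i],s[i],atz(c,s[i,0]+s[i,2]/2-.5,s[i,1]+s[i,3]/2-.5,.008))
E
```

```text
units x y z [-0.08  0.91  3.47] twist units 0.01 w 0.0799 ff 0.0 t 32.75 pos [0.4778 0.2769 0.1212] tilt [ 1.8e-03 -3.0e-04 -1.0e+00]
pink [0.5312 0.0657] 823 [0.5302 0.0647 0.012 ]
blue [ 0.5722 -0.1055] 764 [ 0.5715 -0.1062  0.012 ]
yellow [ 0.4671 -0.0402] 925 [ 0.4668 -0.0412  0.012 ]
dish 0.66 [ 0.5231 -0.3031  0.0111] 0.9519062226117441
[399.5079 238.254 ] [392 236  20   7  63] [ 0.5496 -0.299   0.008 ]
```

{"api": "move_arm", "payload": {
  "steps": "80 -0.06 0.88 0 0;80 0 0 0.5 0;80 0 0 0.8 0;80 0 0 0.8 0;80 0 0 0.8 0;80 0 0 0.5 0;80 0 0 0.05 0;80 0 0 0 0;50 0 0 0 0;50 0 0 0 0;50 0 0 0 0;50 0 0 0 0",
  "newtons": 18
}}

```text
time_s: 34.05
ee_pos: [0.4761, 0.2976, 0.0366]
orientation: [-0.118, 0.993, 0.0, 0.001]
contact_force: [0.5, 1.1, 3.8]
gripper_width: 0.0602
finger_force: 17.9
```

```bash
python3 d.py .571 -.1055 .10
```

```text
units x y z [  0.09 -16.56  -2.55] twist units 0.01 w 0.0602 ff 17.9 t 34.05 pos [0.4761 0.2976 0.0366] tilt [-1.3e-03  7.0e-04 -1.0e+00]
```

{"api": "move_arm", "payload": {
  "steps": "50 0 0 -0.4 0;50 0 0 -0.9 0;50 0 -0.3 -0.9 0;50 0 -0.9 -0.4 0;50 0 -0.95 0 0;50 0 -0.95 0 0;50 0 -0.95 0 0;50 0 -0.95 0 0;50 0 -0.95 0 0;50 0 -0.95 0 0;50 0 -0.95 0 0;50 0 -0.95 0 0"
}}

```text
time_s: 35.25
ee_pos: [0.5272, 0.082, 0.1014]
orientation: [-0.118, 0.993, -0.0, -0.0]
contact_force: [0.8, 0.6, -2.6]
gripper_width: 0.0604
finger_force: 17.9
```

{"api": "move_arm", "payload": {
  "steps": "50 0 -0.95 0 0;50 0 -0.95 0 0;50 0.02 -0.95 0 0;50 0.02 -0.95 0 0;50 0.02 -0.95 0 0;50 0.02 -0.95 0 0;50 0 -0.95 0 0;50 0 -0.7 0 0;50 0 -0.4 0 0;50 0 0 0 0;50 0 0 0 0"
}}

```text
time_s: 36.35
ee_pos: [0.5705, -0.1048, 0.101]
orientation: [-0.118, 0.993, 0.0, -0.0]
contact_force: [-0.7, 1.0, -1.1]
gripper_width: 0.0602
finger_force: 17.9
```

```bash
python3 d.py .571 -.1055 .0456
```

```text
units x y z [-0.01 -0.03  2.22] twist units 0.01 w 0.0602 ff 17.9 t 36.35 pos [ 0.5705 -0.1048  0.101 ] tilt [ 1.e-04  5.e-04 -1.e+00]
```

{"api": "move_arm", "payload": {
  "steps": "50 0 -0.03 0.6 0;50 0 0 0.7 0;50 0 0 0.5 0;50 0 0 0.25 0;50 0 0 0.12 0;50 0 0 0.04 0;50 0 0 0.03 0;50 0 0 0 0"
}}

```text
time_s: 37.15
ee_pos: [0.5711, -0.1058, 0.0456]
orientation: [-0.118, 0.993, 0.0, 0.0]
contact_force: [-2.3, 1.8, 2.7]
gripper_width: 0.0603
finger_force: 17.9
```

```bash
python3 d.py .361 .299 .13;python3 -c "
from h import *;print(bot.state()['contact_force'])"
```

```text
units x y z [ 4.37 17.71 -3.38] twist units 0.01 w 0.0603 ff 17.9 t 37.15 pos [ 0.5711 -0.1058  0.0456] tilt [-8.e-04  1.e-04 -1.e+00]
[-2.32078117  1.83941909  2.74698607]
```

{"api": "move_arm", "payload": {
  "steps": "62 0 0 0 0;72 0 0 0 0;78 0 0 0 0;78 0 0 -0.4 0;78 0 0 -0.9 0;78 0 0 -0.9 0;78 0 0 -0.9 0;75 0 0 -0.3 0;70 0.15 0.6 0 0;70 0.23 0.95 0 0;70 0.23 0.95 0 0;70 0.23 0.95 0 0"
}}

```text
time_s: 38.35
ee_pos: [0.5285, -0.0257, 0.1289]
orientation: [-0.118, 0.993, 0.0, -0.001]
contact_force: [0.3, 0.4, -1.2]
gripper_width: 0.0703
finger_force: 0.0
```

{"api": "move_arm", "payload": {
  "steps": "70 0.24 0.95 0 0;70 0.24 0.95 0 0;70 0.24 0.95 0 0;70 0.24 0.95 0 0;70 0.24 0.95 0 0;70 0.24 0.95 0 0;70 0.24 0.95 0 0;70 0.24 0.95 0 0;70 0.24 0.95 0 0;70 0.24 0.95 0 0;70 0.24 0.95 0 0;70 0.24 0.95 0 0"
}}

```text
time_s: 39.55
ee_pos: [0.3914, 0.2337, 0.129]
orientation: [-0.118, 0.993, -0.0, -0.001]
contact_force: [0.0, 0.9, 0.5]
gripper_width: 0.0703
finger_force: 0.0
```

```bash
python3 d.py .361 .2995 .027
```

```text
units x y z [0.56 2.85 4.08] twist units 0.01 w 0.0703 ff 0.0 t 39.55 pos [0.3914 0.2337 0.129 ] tilt [ 1.8e-03 -5.0e-04 -1.0e+00]
```

{"api": "move_arm", "payload": {
  "steps": "70 0.2 0.9 0 0;70 0.2 0.9 0 0;70 0.18 0.7 0 0;70 0 0.3 0 0;70 0 0 0.7 0;70 0 0 0.8 0;70 0 0 0.8 0;70 0 0 0.8 0;70 0 0 0.7 0;70 0 0 0.24 0;70 0 0 0 0;70 0 0 0 0",
  "newtons": 15
}}

```text
time_s: 40.75
ee_pos: [0.363, 0.2973, 0.0292]
orientation: [-0.118, 0.993, -0.0, -0.0]
contact_force: [0.2, -0.2, 0.6]
gripper_width: 0.0703
finger_force: 0.0
```

{"api": "move_arm", "payload": {
  "steps": "40 0 0 0 0;40 0 0 0 0;40 0 0 0 0;40 0 0 0 0"
}}

```text
time_s: 41.15
ee_pos: [0.3634, 0.2979, 0.0293]
orientation: [-0.118, 0.993, 0.0, 0.0]
contact_force: [0.6, 1.0, 4.5]
gripper_width: 0.0499
finger_force: 15.0
```

```bash
python3 d.py .466 -.0405 .09
```

```text
units x y z [ -0.83 -14.12  -2.44] twist units 0.0 w 0.0499 ff 15.0 t 41.15 pos [0.3634 0.2979 0.0293] tilt [-1.e-03  7.e-04 -1.e+00]
```

{"api": "move_arm", "payload": {
  "steps": "40 0 0 -0.4 0;40 0 0 -0.9 0;40 0 -0.3 -0.9 0;40 -0.04 -0.9 -0.2 0;40 -0.06 -0.95 0 0;40 -0.06 -0.95 0 0;40 -0.06 -0.95 0 0;40 -0.06 -0.95 0 0;40 -0.06 -0.95 0 0;40 -0.06 -0.95 0 0;40 -0.06 -0.95 0 0;40 -0.06 -0.95 0 0"
}}

```text
time_s: 42.35
ee_pos: [0.4273, 0.0855, 0.0895]
orientation: [-0.118, 0.993, -0.0, 0.0]
contact_force: [0.6, -0.2, -0.8]
gripper_width: 0.0499
finger_force: 15.0
```

{"api": "move_arm", "payload": {
  "steps": "40 -0.06 -0.95 0 0;40 -0.06 -0.95 0 0;40 -0.06 -0.95 0 0;40 -0.06 -0.95 0 0;40 -0.06 -0.8 0 0;40 0 -0.5 0 0;40 0 -0.2 0 0;40 0 0 0 0;40 0 0 0 0"
}}

```text
time_s: 43.25
ee_pos: [0.4653, -0.0398, 0.0891]
orientation: [-0.118, 0.993, 0.0, 0.0]
contact_force: [-0.3, 0.5, -1.0]
gripper_width: 0.0496
finger_force: 15.0
```

```bash
python3 d.py .466 -.0405 .0383
```

```text
units x y z [-0.02 -0.03  2.03] twist units 0.01 w 0.0496 ff 15.0 t 43.25 pos [ 0.4653 -0.0398  0.0891] tilt [-1.e-04  1.e-04 -1.e+00]
```

{"api": "move_arm", "payload": {
  "steps": "40 0 0 0.6 0;40 0 0 0.6 0;40 0 0 0.4 0;40 0 0 0.25 0;40 0 0 0.12 0;40 0 0 0.04 0;40 0 0 0.03 0;40 0 0 0 0"
}}

```text
time_s: 44.05
ee_pos: [0.4656, -0.0402, 0.0383]
orientation: [-0.118, 0.993, 0.0, 0.0]
contact_force: [0.4, 1.5, 1.3]
gripper_width: 0.0501
finger_force: 15.0
```

```bash
python3 d.py .5865 .3009 .125;python3 -c "
from h import *;print(bot.state()['contact_force'])"
```

```text
units x y z [-7.9  12.13 -3.46] twist units 0.01 w 0.0501 ff 15.0 t 44.05 pos [ 0.4656 -0.0402  0.0383] tilt [-5.e-04 -0.e+00 -1.e+00]
[0.4153179  1.51364468 1.26509216]
```

{"api": "move_arm", "payload": {
  "steps": "52 0 0 0 0;62 0 0 0 0;70 0 0 0 0;70 0 0 -0.4 0;70 0 0 -0.9 0;70 0 0 -0.9 0;70 0 0 -0.9 0;70 0 0 -0.4 0;65 -0.4 0.6 0 0;60 -0.6 0.92 0 0;60 -0.6 0.92 0 0;60 -0.6 0.92 0 0"
}}

```text
time_s: 45.25
ee_pos: [0.4995, 0.0549, 0.1255]
orientation: [-0.118, 0.993, -0.0, -0.0]
contact_force: [0.7, 0.3, -0.5]
gripper_width: 0.0601
finger_force: 0.0
```

{"api": "move_arm", "payload": {
  "steps": "60 -0.6 0.92 0 0;60 -0.6 0.92 0 0;60 -0.6 0.92 0 0;60 -0.6 0.92 0 0;60 -0.6 0.92 0 0;60 -0.6 0.92 0 0;60 -0.6 0.92 0 0;60 -0.6 0.92 0 0;60 -0.6 0.92 0 0;60 -0.3 0.5 0 0;60 0 0 0 0"
}}

```text
time_s: 46.35
ee_pos: [0.5862, 0.3029, 0.125]
orientation: [-0.119, 0.993, 0.0, -0.0]
contact_force: [-0.8, -0.6, -0.4]
gripper_width: 0.0597
finger_force: 0.0
```

```bash
python3 d.py .5867 .3009 .031
```

```text
units x y z [ 0.   -0.09  3.76] twist units 0.02 w 0.0597 ff 0.0 t 46.35 pos [0.5862 0.3029 0.125 ] tilt [ 0.e+00  9.e-04 -1.e+00]
```

{"api": "move_arm", "payload": {
  "steps": "60 0 -0.09 0.5 0;60 0 0 0.8 0;60 0 0 0.8 0;60 0 0 0.8 0;60 0 0 0.7 0;60 0 0 0.16 0;60 0 0 0 0;30 0 0 0 0;30 0 0 0 0;30 0 0 0 0;30 0 0 0 0;30 0 0 0 0",
  "newtons": 10
}}

```text
time_s: 47.55
ee_pos: [0.5874, 0.299, 0.0322]
orientation: [-0.118, 0.993, 0.0, 0.001]
contact_force: [-0.5, -0.9, 5.9]
gripper_width: 0.0377
finger_force: 10.0
```

```bash
python3 d.py .5297 .0654 .09
```

```text
units x y z [ 4.43 -8.54 -2.32] twist units 0.01 w 0.0377 ff 10.0 t 47.55 pos [0.5874 0.299  0.0322] tilt [-1.2e-03  2.0e-04 -1.0e+00]
```

{"api": "move_arm", "payload": {
  "steps": "30 0 0 -0.4 0;30 0 0 -0.9 0;30 0 0 -0.9 0;30 0.3 -0.6 -0.2 0;30 0.5 -0.95 0 0;30 0.5 -0.95 0 0;30 0.5 -0.95 0 0;30 0.5 -0.95 0 0;30 0.5 -0.95 0 0;30 0.5 -0.95 0 0;30 0.5 -0.95 0 0;30 0.5 -0.95 0 0"
}}

```text
time_s: 48.75
ee_pos: [0.5291, 0.0719, 0.0911]
orientation: [-0.118, 0.993, -0.0, -0.001]
contact_force: [0.4, 0.1, -0.2]
gripper_width: 0.0377
finger_force: 10.0
```

{"api": "move_arm", "payload": {
  "steps": "30 0.15 -0.35 0 0;30 0 0 0 0;30 0 0 0 0"
}}

```text
time_s: 49.05
ee_pos: [0.5292, 0.0656, 0.0914]
orientation: [-0.118, 0.993, 0.0, 0.0]
contact_force: [-0.3, 0.5, -1.2]
gripper_width: 0.0373
finger_force: 10.0
```

```bash
python3 d.py .5297 .0654 .0412
```

```text
units x y z [-0.02 -0.01  2.01] twist units 0.01 w 0.0373 ff 10.0 t 49.05 pos [0.5292 0.0656 0.0914] tilt [-7.e-04  6.e-04 -1.e+00]
```

{"api": "move_arm", "payload": {
  "steps": "30 0 0 0.6 0;30 0 0 0.6 0;30 0 0 0.4 0;30 0 0 0.25 0;30 0 0 0.12 0;30 0 0 0.04 0;30 0 0 0.03 0;30 0 0 0 0;30 0 0 0 0"
}}

```text
time_s: 49.95
ee_pos: [0.5289, 0.0655, 0.0411]
orientation: [-0.118, 0.993, 0.0, 0.0]
contact_force: [-3.5, 1.3, 6.9]
gripper_width: 0.038
finger_force: 10.0
```

```bash
python3 d.py .5297 .0654 .0412;python3 -c "
from h import *;print(bot.state()['contact_force'])"
```

```text
units x y z [-0.03 -0.01 -0.  ] twist units 0.01 w 0.038 ff 10.0 t 49.95 pos [0.5289 0.0655 0.0411] tilt [-8.e-04  3.e-04 -1.e+00]
[-3.45506713  1.25427781  6.86987015]
```

Down on the coaster. I'll release, lift clear and back off over the mat.

{"api": "move_arm", "payload": {
  "steps": "42 0 0 0 0;52 0 0 0 0;60 0 0 0 0;60 0 0 -0.4 0;60 0 0 -0.9 0;60 0 0 -0.9 0;60 0 0 -0.9 0;60 0 0 -0.9 0;60 0 0 -0.5 0;60 0 0.6 0 0;60 0 0.95 0 0;60 0 0.95 0 0"
}}

```text
time_s: 51.15
ee_pos: [0.5135, 0.1269, 0.1522]
orientation: [-0.118, 0.993, 0.0, -0.0]
contact_force: [0.4, -0.3, 0.6]
gripper_width: 0.06
finger_force: 0.0
```

{"api": "move_arm", "payload": {
  "steps": "60 0 0.95 0 0;60 0 0.95 0 0;60 0 0.95 0 0;60 0 0.95 0 0;60 0 0.95 0 0;60 0 0.95 0 0;60 0 0.6 0 0;60 0 0 0 0"
}}

```text
time_s: 51.95
ee_pos: [0.476, 0.2814, 0.1522]
orientation: [-0.12, 0.993, 0.0, -0.0]
contact_force: [-0.2, -1.1, 0.4]
gripper_width: 0.0602
finger_force: 0.0
```

```bash
python3 - <<'E'
from fit import *
for n in("top","scene"):
    c=cam(n);cv2.imwrite(f"pics/{n}4.png",c["image"])
    for t,p,h in(("dish",(.522,-.302,0),.008),("tumbler",(.571,-.106,0),.012),("jar",(.466,-.04,0),.012),("spray",(.53,.066,0),.012)):
        for r in finder.regions_of(n,t)[:1]: print(n,t,r["p"],*fit(c,r["pixels"],up(PARTS[t],h),p,False))
a=cv2.imread('pics/scene4.png')[110:310,180:500];b=cv2.imread('pics/top4.png')[100:310,200:450]
cv2.imwrite('pics/s4c.png',cv2.resize(a,None,fx=2.5,fy=2.5));cv2.imwrite('pics/t4c.png',cv2.resize(b,None,fx=2.8,fy=2.8))
E
```

```text
top dish 0.58 [ 0.5228 -0.3031  0.052 ] 0.9555165991015668
top tumbler 0.7 [ 0.5693 -0.1058  0.0512] 0.9495558907323614
top jar 0.82 [ 0.464  -0.038   0.0568] 0.884682009403613
top spray 0.65 [0.5292 0.0664 0.0522] 0.9425698324022347
scene dish 0.64 [ 0.516  -0.3093  0.0355] 0.9468677494199536
scene tumbler 0.61 [ 0.563  -0.109  -0.0021] 0.9564998199495859
scene jar 0.59 [ 0.4567 -0.0451 -0.0181] 0.9274897201885468
scene spray 0.74 [ 0.5215  0.0606 -0.017 ] 0.9109828141783028
```

View pics/s4c.png

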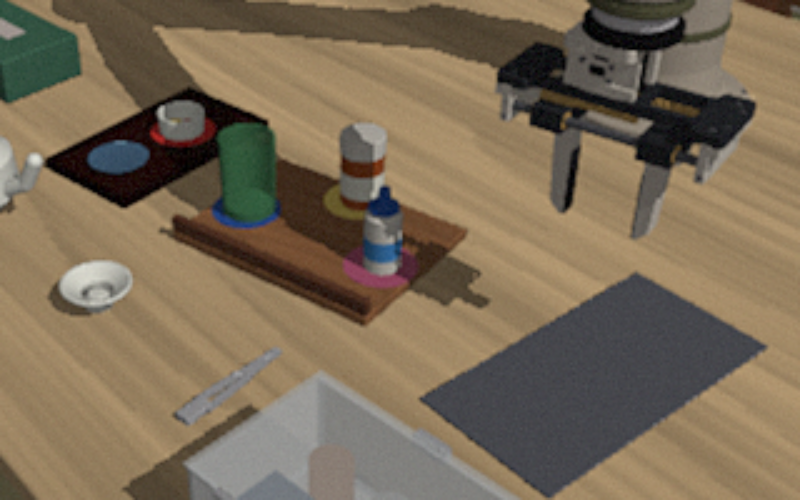

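View pics/t4c.png

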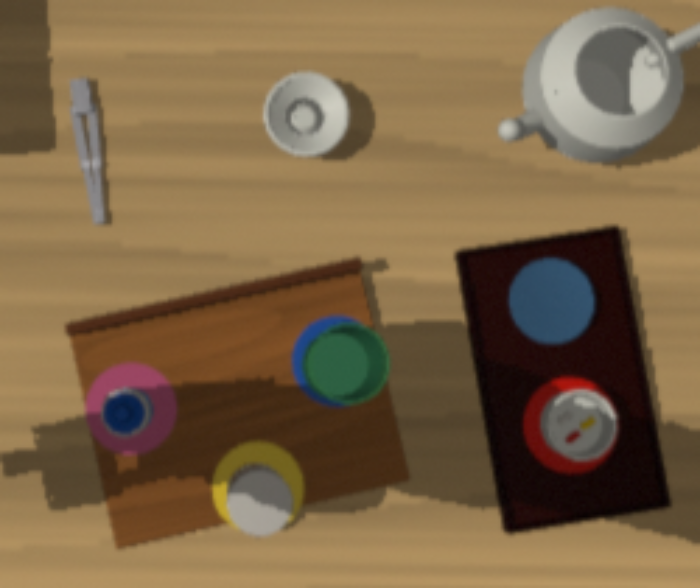

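The scene crop shows the tumbler on blue (248,170), the jar on yellow (362,165), the spray on pink (382,235) and the dish on red (182,120), all upright. In the top crop each fit lies within about 4 mm of its coaster or the spot, and the tweezers (90,150) and lid (305,115) are untouched.

```bash
python3 -c "
from bench import bot;print(bot.sign_off())"
```

```text
the job is handed in; nothing more can be done
None
```

The job is handed in at about 52 s of the 147 s allowed: the dish is on the red spot, and the tumbler, jar and spray are back on the blue, yellow and pink coasters, each upright and within about 4 mm of centre.

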